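# Shut the toy cubby's sliding door and hitch its safety hook

### The arm

A 7-joint arm with a two-finger parallel gripper is mounted at the origin on the work surface. World frame = base frame: x ahead of the robot, y to its left, z up, the work surface at z = 0. Lengths are in m, angles in rad, forces in N, time in s.
With the tool pointing down it reaches from about 0.4 to 0.85 m from the base axis. Payload 10.4 kg.
Tool frame: the origin (TCP) lies on the mounting face of the last link; the fingertips stand r.tips_ahead ahead of it and the grasp point (between the pads) lies 164 mm ahead of it (r.tips_ahead is the distance from the TCP to the fingertips, in m); z points along the fingers, y is the line along which they close (so a half turn about z gives the same grasp; the last joint's range is limited). The gripper opens to 87 mm and grips with 3 to 60 N. Pads are 19 mm wide; open, the fingers measure 117 mm over their backs; the gripper's body (75 mm by 190 mm) begins 51 mm behind the grasp point.
Start: joints at [-1.28, 0.332, -0.065, 1.46, 0.022, 1.35, -0.088], TCP at [0.193, 0.594, 0.405] pointing down, gripper open.
Joint ranges: [-2.6, 2.6], [-0.5, 2.12], [-1.47, 1.34], [0.16, 2.42], [-1.27, 4.41], [0.06, 2.06], [-2.6, 2.6]. Speed limits (rad/s): [2.22, 2.22, 2.79, 2.79, 3.14, 3.14, 3.14].

### API

Orientations are given as a unit quaternion [x, y, z, w].
In Python, from bench import telemetry, imaging, job, r gives the robot as it stands.
- The arm moves only by the tool move_arm, never from a script. Its argument "steps" is a list of rows, each an object of numbers: "dx", "dy", "dz": the shift along the tool's x, y, z in cm; "spin": the turn about the tool's z in rad. In form: [{"dx": .., "dy": .., "dz": .., "spin": ..}, ...]. A call has 1 to 12 rows; each row shifts and turns the commanded pose from where the row before left it, along the tool's axes as they then stand; what a row does not reach is not made up. A row lasts 1/10 s, in which the tool goes at most 50 mm and 8.59 degrees, less where a joint would pass 70% of its speed; a pose out of reach is approached as far as the arm can. A call with a gripper value outside its range is refused whole. "claw" is the finger opening in cm, from 0 to 8.7, set as the call begins (left out, the last holds). The fingers move at their own pace and stop on an object; "squeeze" is the grip in N (left out, the last holds). Time passes only in rows, so rows that do not move let the fingers close. It gives the time, the measured TCP pose, the force, the opening and the grip force at its end, in the units of the state.
- telemetry.read_state(): the state, without advancing time (a new reading comes with each control period).
- imaging.camera(name): name is "scene" or "top"; returns a dict with "img" (420x560x3 uint8, red, green, blue), "camera_matrix" (3x3 intrinsics, pixels), "R" (3x3) and "t" (3): a world point X has camera coordinates R X + t. Camera axes: x right, y down, z forward; pixel columns grow to the right and rows downward; lengths in m; the calibration is good to about 2 mm. A picture is of the moment at which its call begins. There is no depth.
- job.close_job(): hands the job in; it is judged then, once.
The state is a dict: "time": time; "joint_positions": joint angles; "joint_vel": joint speeds; "joint_torque": joint torques, N m; "ee_pos": TCP position; "eef_rot": TCP orientation; "ft_force": force on the tool from outside, world axes, zero at the start; "torque": the same for the moment, N m; "width": finger opening in m; "grip_force": force on a finger pad.
Only numpy, scipy, OpenCV 4.12 (cv2) and the standard library are available. Lean on these libraries where they do the work, as an engineer would, in place of code of your own. Each camera call takes 0.05 s, during which the arm holds its last target. There are 200 camera calls.

### The job

The clear door of the toy cubby has been left open: slide it shut until it meets its rubber buffer, then swing the steel safety hook on top of the shelf round onto the door's pin and push it on until the sprung gate in its mouth has been pushed past and snaps shut behind the pin. Do it gently, with light pressure only - do not slam the door or force the hook - then let go, and leave the toy blocks as they stand.

Things in the scene. Friction and masses are not known exactly. Their poses are not given: they have to be found in the camera images.
- shelf: Fixed tabletop shelf of grey birch ply, 560 mm wide (y), 240 mm deep (x), 200 mm high, two cubbies side by side. Origin: centre of its underside. Axes: x from its front (robot side) to its back, y along its front to the robot's left, z up. The top board under the hook's swing is bare; an aluminium door track runs along the front, 38 mm out from the front edge at most.
- hook_pivot (a point): Axis of the hook's fixed upright pivot post, at the hook's mid-height (228 mm up), 22 mm in front of the top board and 25 mm in from the shelf's right end; it has the shelf's axes. The post stands on an aluminium block (41 mm along y, top 214 mm up) that also carries the door's rubber buffer.
- door (a joint): How far the sliding door is open (m): 0 = against its buffer, growing along the shelf's +y. Friction 1 to 2 N; stays where left. A clear acrylic panel 5 mm thick, 266 mm wide, 176 mm high before the right-hand cubby, hung from an aluminium profile (top 209 mm up). It rattles up to 3.5 mm to and fro across its track (shelf x) and gives that much as the hook is pushed on. Under 20 N on its buffer.
- door_knob (a point): Middle of the head of the door's wooden knob: round, 20 mm thick, axis level, sticking out 34 mm from the door's front face towards the robot (shelf -x), 172 mm above the table. The head runs from 17 to 34 mm out from the face and the point lies 22 mm out. Moves with the door, 90 mm to the left (+y) of the pin.
- pin (a point): The door's catch pin, on its axis at the hook's mid-height (228 mm up): an upright steel pin 10 mm in diameter standing on the door's top profile, with a 16 mm flat head 242 to 246 mm up. Moves with the door. With the door shut it stands about 130 mm from the hook's pivot, along the shelf's +y.
- hook_seat (a point): Where the pin's axis lies once the pin is at the bottom of the hook's slot. Moves with the hook; x along the arm away from the pivot, y out of the mouth. Slot 13 mm wide, seat 22 mm deep, splayed lips that catch a pin up to about 5 mm off. The hook starts swung back over the top board by 0.7 to 1.35 rad and comes forward, anticlockwise seen from above, mouth first.
- hook_back (a point): Middle of the flat back of the hook's head, 14.2 mm behind hook_seat (its -y), same axes: a place to push with a fingertip along +y. The hook is flat steel, 222 to 234 mm above the table: arm 10 mm wide, 145 mm long in all, U-shaped head 33 mm wide along the arm. It turns level about the pivot, stiffly: it stays where left and takes about 2 N at the head to swing.
- gate (a joint): The hook's sprung gate (rad): 0 = shut across the mouth, growing as it swings into the slot (to 1.45), inwards only. A 15 mm steel flap hinged on the pivot side of the mouth. The pin pushes it in; it springs shut once the pin is past, in the last 1 to 3 mm before the slot's bottom. Takes about 5 to 10 N at the head; over 20 N between hook and pin harms the catch.
- cube_mid (a point): Centre of a pale blue 50 mm wooden cube standing in the right-hand cubby behind the door; leave it alone.
- arch_mid (a point): Middle (36 mm up) of a pale pink arch block 90 mm wide, 35 mm deep, 72 mm high, standing in the right-hand cubby behind the door; leave it alone.
- cylinder_center (a point): Centre of a sand-coloured wooden cylinder, 45 mm in diameter and 60 mm high, standing on the shelf's top board, on its left half; leave it alone.
- hexagon_mid (a point): Centre of a mint hexagonal block, 50 mm across its flats and 35 mm high, lying on the shelf's top board, on its left half; leave it alone.

How it is judged:
By the outcome, as a careful person would: the job done as asked, in the order asked, and still so for the second after the job is handed in, with the robot touching nothing.
It also fails if it takes over 59 s, if anything falls off the work surface, if the arm or the gripper's body presses on something with over 40 N, if the wrist force passes 120 N, or if a joint passes its speed limit or range.

## Working session

There is one attempt and no reset: what is moved stays moved. The work goes in short steps, Python scripts to look and compute and a tool call to move; the robot and the scene stay as the last step left them, time stands still between calls to the robot, and variables do not carry over. Pictures are saved under pics/ and viewed, at most 10 in all, crops included, and the job is handed in when it is done.

Besides the shell and the picture viewer there is one more tool, called after "Emit:" by a JSON object that holds its "name" and its "arguments", one argument or row to a line. move_arm: Moves the arm, as the interface text tells. Its arguments: {"type":"object","properties":{"steps":{"type":"array","items":{"type":"object","properties":{"dx":{"type":"number"},"dy":{"type":"number"},"dz":{"type":"number"},"spin":{"type":"number"}}}},"claw":{"type":"number"},"squeeze":{"type":"number"}},"required":["steps"]}

```bash
mkdir -p pics
cat > h.py <<'E'
import numpy as np, cv2
from bench import telemetry, imaging, job, r
def save(name,fn,crop=None,k=1):
    c=imaging.camera(name); im=c["img"][:,:,::-1]
    if crop: x0,y0,x1,y1=crop; im=im[y0:y1,x0:x1]
    im=cv2.resize(im,None,fx=k,fy=k,interpolation=cv2.INTER_CUBIC)
    cv2.imwrite("pics/"+fn,im); return c
def onz(c,uv,z):
    K,R,t=c["camera_matrix"],c["R"],c["t"]
    o=-R.T@t; d=R.T@np.linalg.inv(K)@np.array([uv[0],uv[1],1.]); return o+d*(z-o[2])/d[2]
def proj(c,X):
    p=c["camera_matrix"]@(c["R"]@np.array(X)+c["t"]); return p[:2]/p[2]
E
python3 - <<'E'
from h import *
import pickle
a=save("scene","s0.png");b=save("top","t0.png")
pickle.dump((a,b),open("c0.pkl","wb"))
s=telemetry.read_state();print(s,r.tips_ahead)
for c in(a,b):print(c["R"],-c["R"].T@c["t"],c["camera_matrix"])
E
```

```text
{'time': 0.1, 'joint_positions': array([-1.27961366,  0.3328047 , -0.06468217,  1.46088765,  0.02156939,
        1.34988023, -0.08851   ]), 'joint_vel': array([-0.0011675 , -0.00244713, -0.00088893, -0.00194503, -0.00031123,
        0.00152837, -0.00184111]), 'joint_torque': array([ 1.45573904e-03, -6.24544930e+01,  2.45510519e-02, -3.90716207e+01,
       -6.13991381e-02,  3.65198334e-02,  8.53616075e-05]), 'ee_pos': array([0.19287242, 0.59436882, 0.4040213 ]), 'eef_rot': array([ 1.56255228e-01,  9.87716503e-01, -6.37646119e-04, -8.33487421e-05]), 'ft_force': array([-0.0291308 ,  0.61909057,  0.35470982]), 'torque': array([ 0.01110338,  0.02303239, -0.04865846]), 'grip_force': 0.0, 'width': 0.08714029212301275} 0.1822
[[-0.69916412  0.71492388 -0.00730624]
 [ 0.67452237  0.65619625 -0.33826919]
 [-0.23704239 -0.2414339  -0.94102103]] [0.83124247 0.25902297 0.94010285] [[397.19896524   0.         280.03997975]
 [  0.         397.19896524 214.81134301]
 [  0.           0.           1.        ]]
[[-0.01514005 -0.99988401  0.00165469]
 [-0.99865432  0.01503929 -0.04963241]
 [ 0.04960177 -0.0024039  -0.99876618]] [0.56242623 0.07834307 0.97963233] [[388.502709     0.         288.05723323]
 [  0.         388.502709   206.87806222]
 [  0.           0.           1.        ]]
```

View pics/s0.png

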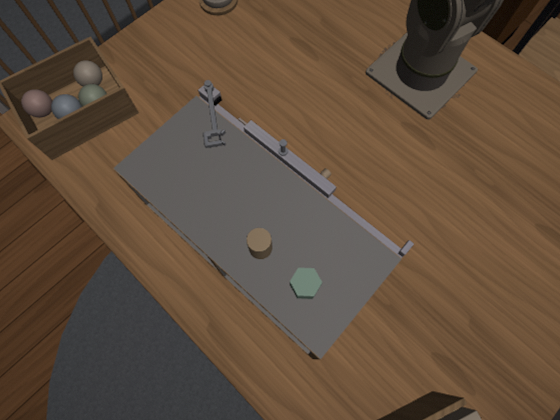

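View pics/t0.png

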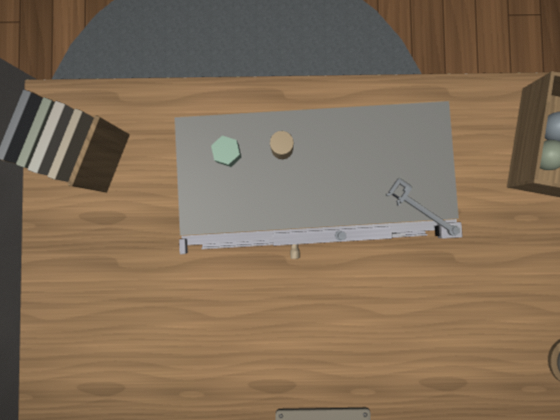

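The scene view shows the pivot at about (210,90), the hook head at (214,138), the pin at (283,147) and the knob at (325,175). In the top view the pivot is at (455,230), the hook head at (400,190), the pin at (341,236) and the knob at (295,252). I'll enlarge both.

Run:
```python
from h import *
import pickle
a,b=pickle.load(open("c0.pkl","rb"))
f=lambda c,x0,y0,x1,y1,k:cv2.convertScaleAbs(cv2.resize(c["img"][y0:y1,x0:x1,::-1],None,fx=k,fy=k,interpolation=cv2.INTER_CUBIC),alpha=1.6)
cv2.imwrite("pics/t1.png",f(b,280,165,480,275,4))
cv2.imwrite("pics/s1.png",f(a,190,70,340,190,5))
```

```text
(no output)
```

View pics/t1.png

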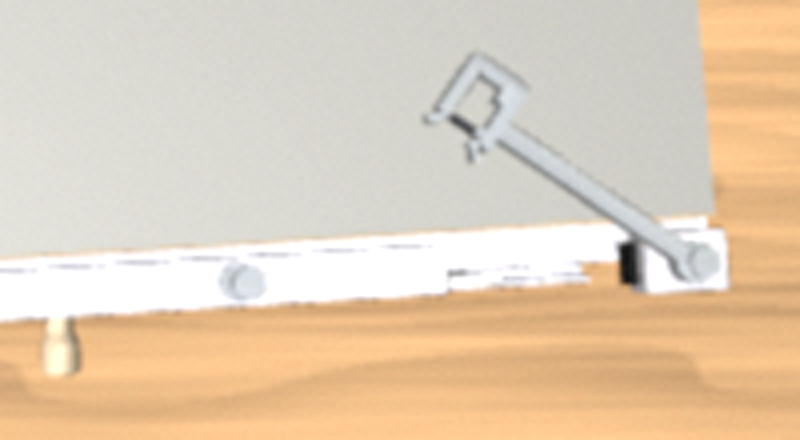

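View pics/s1.png

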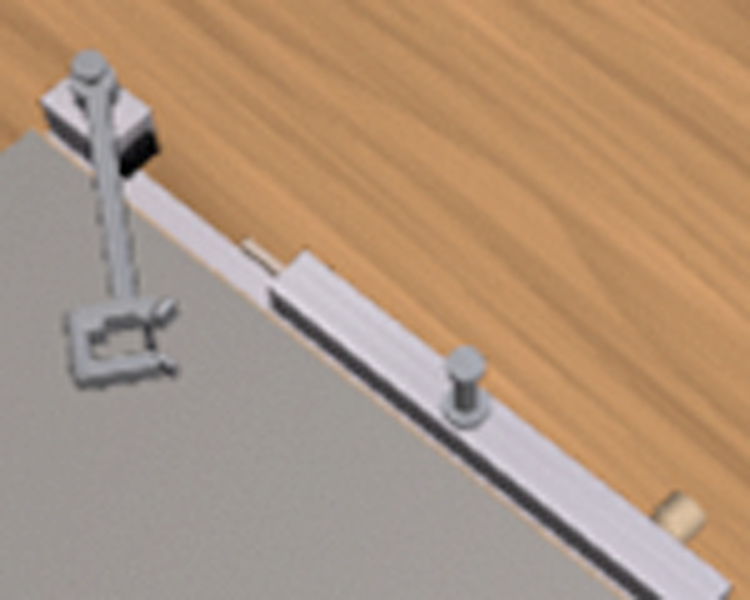

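Run:
```python
from h import *
import pickle
a,b=pickle.load(open("c0.pkl","rb"))
T=lambda u,v:((u+.5)/4-.5+280,(v+.5)/4-.5+165)
S=lambda u,v:((u+.5)/5-.5+190,(v+.5)/5-.5+70)
def tri(s,t):
    P=[]
    for c in(a,b):P.append(c["camera_matrix"]@np.c_[c["R"],c["t"]])
    X=cv2.triangulatePoints(P[0],P[1],np.array(s,float).reshape(2,1),np.array(t,float).reshape(2,1)).ravel();return X[:3]/X[3]
np.set_printoptions(precision=4,suppress=True)
for n,s,t,z in[("pin",(466,363),(246,283),.246),("piv",(90,66),(703,261),.245),("knobfront",(694,522),(60,368),.172),("backL",(80,383),(478,55),.234),("backR",(70,315),(525,90),.234)]:
    print(n,tri(S(*s),T(*t)),onz(a,S(*s),z),onz(b,T(*t),z))
for uv in[(176,117),(449,102),(457,220),(180,236)]:print("corner",onz(b,uv,.2))
for uv in[(199,97),(117,169),(317,355),(400,258)]:print("scorner",onz(a,uv,.2))
```

```text
pin [ 0.5435 -0.0222  0.2469] [ 0.5429 -0.0224  0.246 ] [ 0.5436 -0.0226  0.246 ]
piv [ 0.5501 -0.2393  0.2423] [ 0.5508 -0.2366  0.245 ] [ 0.5507 -0.2388  0.245 ]
knobfront [0.4971 0.0666 0.1624] [0.4998 0.0712 0.172 ] [0.4993 0.0644 0.172 ]
backL [ 0.6513 -0.1399  0.224 ] [ 0.6529 -0.1326  0.234 ] [ 0.6513 -0.1386  0.234 ]
backR [ 0.634  -0.1613  0.2308] [ 0.6347 -0.159   0.234 ] [ 0.634  -0.1607  0.234 ]
corner [0.7874 0.3013 0.2   ]
corner [ 0.8102 -0.2547  0.2   ]
corner [ 0.5697 -0.2622  0.2   ]
corner [0.5461 0.2935 0.2   ]
scorner [ 0.5716 -0.2542  0.2   ]
scorner [ 0.8083 -0.2436  0.2   ]
scorner [0.7866 0.2986 0.2   ]
scorner [0.5481 0.2936 0.2   ]
```

Emit:
{"name": "move_arm", "arguments": {
  "claw": 0,
  "squeeze": 10,
  "steps": [
    {"spin":0.135},
    {"spin":0.135},
    {"spin":0.135},
    {"spin":0.135},
    {"spin":0.135},
    {"spin":0.135},
    {"spin":0.135},
    {"spin":0.135},
    {"spin":0.135}
  ]
}}

```text
$.steps[0]: bad value
```

Emit:
{"name": "move_arm", "arguments": {
  "steps": [
    {"dx":-3.6,"dy":2},
    {"dx":-3.6,"dy":2},
    {"dx":-3.6,"dy":2},
    {"dx":-3.6,"dy":2},
    {"dx":-3.6,"dy":2},
    {"dx":-3.6,"dy":2},
    {"dx":-3.6,"dy":2},
    {"dx":-3.6,"dy":2},
    {"dx":-3.6,"dy":2},
    {"dx":-3.6,"dy":2},
    {"dx":-3.6,"dy":2},
    {}
  ]
}}

```text
$.steps[0]: bad value
```

Emit:
{"name": "move_arm", "arguments": {
  "claw": 0,
  "squeeze": 10,
  "steps": [
    {"dx":0,"dy":0,"dz":0,"spin":0.135},
    {"dx":0,"dy":0,"dz":0,"spin":0.135},
    {"dx":0,"dy":0,"dz":0,"spin":0.135},
    {"dx":0,"dy":0,"dz":0,"spin":0.135},
    {"dx":0,"dy":0,"dz":0,"spin":0.135},
    {"dx":0,"dy":0,"dz":0,"spin":0.135},
    {"dx":0,"dy":0,"dz":0,"spin":0.135},
    {"dx":0,"dy":0,"dz":0,"spin":0.135},
    {"dx":0,"dy":0,"dz":0,"spin":0.135}
  ]
}}

```text
time: 1.0
ee_pos: [0.1928, 0.5944, 0.4043]
eef_rot: [0.694, 0.72, -0.0, 0.0]
ft_force: [0.7, -0.8, 0.3]
width: 0.0226
grip_force: 0.0
```

Emit:
{"name": "move_arm", "arguments": {
  "steps": [
    {"dx":-3.6,"dy":2,"dz":0,"spin":0},
    {"dx":-3.6,"dy":2,"dz":0,"spin":0},
    {"dx":-3.6,"dy":2,"dz":0,"spin":0},
    {"dx":-3.6,"dy":2,"dz":0,"spin":0},
    {"dx":-3.6,"dy":2,"dz":0,"spin":0},
    {"dx":-3.6,"dy":2,"dz":0,"spin":0},
    {"dx":-3.6,"dy":2,"dz":0,"spin":0},
    {"dx":-3.6,"dy":2,"dz":0,"spin":0},
    {"dx":-3.6,"dy":2,"dz":0,"spin":0},
    {"dx":-3.6,"dy":2,"dz":0,"spin":0},
    {"dx":-3.6,"dy":2,"dz":0,"spin":0},
    {"dx":0,"dy":0,"dz":0,"spin":0}
  ]
}}

```text
time: 2.2
ee_pos: [0.4317, 0.2029, 0.4048]
eef_rot: [0.695, 0.719, -0.0, 0.001]
ft_force: [-0.1, 0.6, 0.1]
width: 0.0005
grip_force: 0.0
```

Emit:
{"name": "move_arm", "arguments": {
  "steps": [
    {"dx":-2.6,"dy":1.6,"dz":0,"spin":0},
    {"dx":-2.6,"dy":1.6,"dz":0,"spin":0},
    {"dx":-2.6,"dy":1.6,"dz":0,"spin":0},
    {"dx":-2.5,"dy":1.5,"dz":0,"spin":0},
    {"dx":0,"dy":0,"dz":0,"spin":0},
    {"dx":0,"dy":0,"dz":2,"spin":0},
    {"dx":0,"dy":0,"dz":2,"spin":0},
    {"dx":0,"dy":0,"dz":1.8,"spin":0},
    {"dx":0,"dy":0,"dz":0,"spin":0},
    {"dx":0,"dy":0,"dz":0,"spin":0}
  ]
}}

```text
time: 3.2
ee_pos: [0.4964, 0.1084, 0.347]
eef_rot: [0.692, 0.722, -0.0, -0.0]
ft_force: [0.4, 0.2, 1.2]
width: 0.0006
grip_force: 0.0
```

Run:
```python
from h import *
s=telemetry.read_state();print(s["ee_pos"],s["eef_rot"],s["ft_force"])
a=save("scene","s2.png",(190,60,390,210),4);b=save("top","t2.png",(230,165,480,275),3)
```

```text
[0.49643811 0.10837172 0.3469667 ] [ 6.91897803e-01  7.21995399e-01 -2.45596977e-04 -1.21743986e-04] [0.35366948 0.23975371 1.21251368]
```

View pics/s2.png

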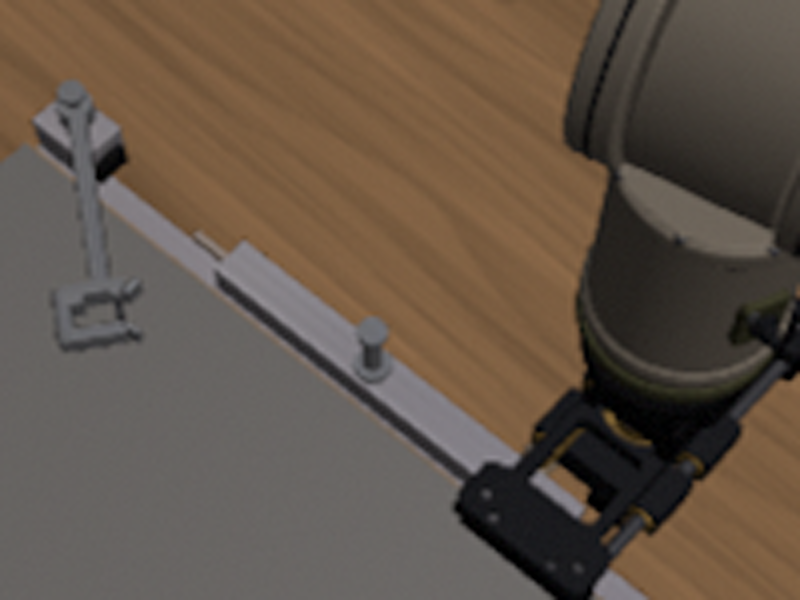

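The hand's body lies across the shelf with the pin, at (372,355), well clear. Now I'll push the door.

Emit:
{"name": "move_arm", "arguments": {
  "steps": [
    {"dx":-0.5,"dy":0.2,"dz":0,"spin":0},
    {"dx":-0.5,"dy":0,"dz":0,"spin":0},
    {"dx":-0.5,"dy":0,"dz":0,"spin":0},
    {"dx":-0.3,"dy":0,"dz":0,"spin":0},
    {"dx":-0.3,"dy":0,"dz":0,"spin":0},
    {"dx":-0.3,"dy":0,"dz":0,"spin":0},
    {"dx":-0.3,"dy":0,"dz":0,"spin":0},
    {"dx":-0.3,"dy":0,"dz":0,"spin":0}
  ]
}}

```text
time: 4.1
ee_pos: [0.4999, 0.0779, 0.3468]
eef_rot: [0.692, 0.722, 0.0, -0.0]
ft_force: [0.3, -0.1, 0.5]
width: 0.0002
grip_force: 0.7
```

Run:
```python
from h import *
s=telemetry.read_state();print(s["ee_pos"],s["ft_force"])
a=save("scene","s3.png",(190,60,390,210),2);b=save("top","t3.png",(230,165,480,275),3)
A=cv2.imread("pics/s3.png");B=cv2.imread("pics/t3.png");B=cv2.resize(B,None,fx=.9,fy=.9)
w=max(A.shape[1],B.shape[1]);p=lambda i:cv2.copyMakeBorder(i,0,0,0,w-i.shape[1],cv2.BORDER_CONSTANT)
cv2.imwrite("pics/c3.png",np.vstack([p(A),p(B)])[:600]);print(A.shape,B.shape)
```

```text
[0.49987714 0.07790571 0.346762  ] [ 0.33291074 -0.12196186  0.53499479]
(300, 400, 3) (297, 675, 3)
```

View pics/c3.png

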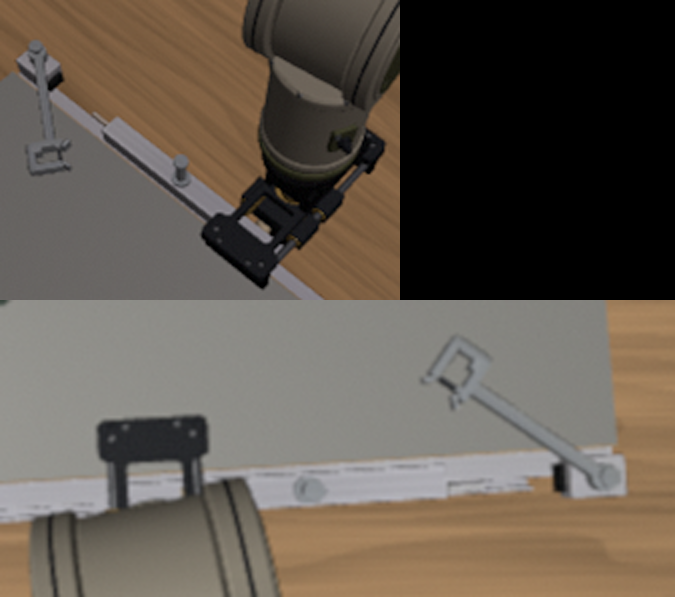

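The pin has shifted to top-view pixel (344,235), about 5 mm along, so the finger is on the knob and the door is moving.

Emit:
{"name": "move_arm", "arguments": {
  "steps": [
    {"dx":-0.4,"dy":0,"dz":0,"spin":0},
    {"dx":-0.5,"dy":0,"dz":0,"spin":0},
    {"dx":-0.5,"dy":0,"dz":0,"spin":0},
    {"dx":-0.5,"dy":0,"dz":0,"spin":0},
    {"dx":-0.5,"dy":0,"dz":0,"spin":0},
    {"dx":-0.5,"dy":0,"dz":0,"spin":0},
    {"dx":-0.5,"dy":0,"dz":0,"spin":0},
    {"dx":-0.5,"dy":0,"dz":0,"spin":0},
    {"dx":-0.5,"dy":0,"dz":0,"spin":0},
    {"dx":-0.5,"dy":0,"dz":0,"spin":0},
    {"dx":-0.4,"dy":0,"dz":0,"spin":0},
    {"dx":-0.2,"dy":0,"dz":0,"spin":0}
  ]
}}

```text
time: 5.4
ee_pos: [0.5022, 0.0224, 0.3467]
eef_rot: [0.692, 0.722, -0.0, 0.0]
ft_force: [0.6, 0.7, 0.5]
width: 0.0007
grip_force: 0.6
```

Emit:
{"name": "move_arm", "arguments": {
  "steps": [
    {"dx":-0.2,"dy":0,"dz":0,"spin":0},
    {"dx":-0.2,"dy":0,"dz":0,"spin":0},
    {"dx":-0.2,"dy":0,"dz":0,"spin":0},
    {"dx":-0.2,"dy":0,"dz":0,"spin":0},
    {"dx":-0.2,"dy":0,"dz":0,"spin":0}
  ]
}}

```text
time: 5.9
ee_pos: [0.5026, 0.0129, 0.3467]
eef_rot: [0.692, 0.722, 0.0, -0.0]
ft_force: [1.5, 0.4, 0.3]
width: 0.0007
grip_force: 0.6
```

Run:
```python
from h import *
s=telemetry.read_state();print(s["ee_pos"],s["ft_force"])
b=save("top","t4.png",(330,205,480,265),5)
```

```text
[0.5025973  0.01289131 0.34670581] [1.45379785 0.41943796 0.25512191]
```

View pics/t4.png

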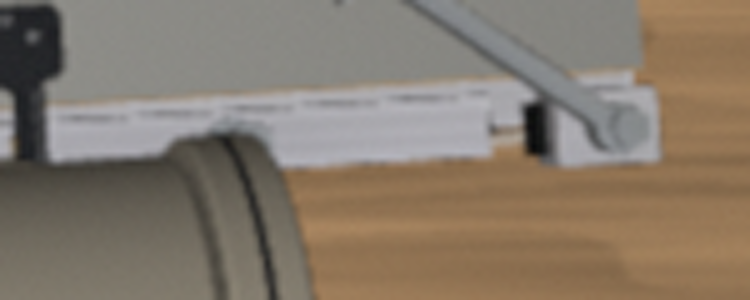

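The gap from the profile end (490) to the buffer (527) is 37 px in the 5x crop, about 15 mm.

Emit:
{"name": "move_arm", "arguments": {
  "steps": [
    {"dx":-0.2,"dy":0,"dz":0,"spin":0},
    {"dx":-0.2,"dy":0,"dz":0,"spin":0},
    {"dx":-0.2,"dy":0,"dz":0,"spin":0},
    {"dx":-0.2,"dy":0,"dz":0,"spin":0},
    {"dx":-0.2,"dy":0,"dz":0,"spin":0},
    {"dx":-0.1,"dy":0,"dz":0,"spin":0},
    {"dx":-0.1,"dy":0,"dz":0,"spin":0}
  ]
}}

```text
time: 6.65
ee_pos: [0.5031, 0.0009, 0.3468]
eef_rot: [0.692, 0.722, 0.0, -0.0]
ft_force: [1.1, 1.4, 1.0]
width: 0.0003
grip_force: 0.6
```

Emit:
{"name": "move_arm", "arguments": {
  "steps": [
    {"dx":-0.05,"dy":0,"dz":0,"spin":0},
    {"dx":-0.05,"dy":0,"dz":0,"spin":0}
  ]
}}

```text
time: 6.85
ee_pos: [0.5032, 0.0, 0.3467]
eef_rot: [0.692, 0.722, 0.0, -0.0]
ft_force: [0.5, 1.9, 0.6]
width: 0.0008
grip_force: 0.6
```

Emit:
{"name": "move_arm", "arguments": {
  "steps": [
    {"dx":-0.05,"dy":0,"dz":0,"spin":0},
    {"dx":-0.05,"dy":0,"dz":0,"spin":0}
  ]
}}

```text
time: 7.05
ee_pos: [0.5032, -0.001, 0.3467]
eef_rot: [0.692, 0.722, 0.0, -0.0]
ft_force: [0.6, 1.5, 0.2]
width: 0.0004
grip_force: 0.6
```

Emit:
{"name": "move_arm", "arguments": {
  "steps": [
    {"dx":-0.05,"dy":0,"dz":0,"spin":0},
    {"dx":-0.05,"dy":0,"dz":0,"spin":0}
  ]
}}

```text
time: 7.25
ee_pos: [0.5032, -0.002, 0.3467]
eef_rot: [0.692, 0.722, 0.0, -0.0]
ft_force: [0.4, 1.8, -0.5]
width: 0.0007
grip_force: 0.6
```

Emit:
{"name": "move_arm", "arguments": {
  "steps": [
    {"dx":-0.05,"dy":0,"dz":0,"spin":0}
  ]
}}

```text
time: 7.35
ee_pos: [0.5033, -0.0025, 0.3467]
eef_rot: [0.692, 0.722, 0.0, -0.0]
ft_force: [0.2, 1.3, 0.4]
width: 0.0004
grip_force: 0.6
```

Emit:
{"name": "move_arm", "arguments": {
  "steps": [
    {"dx":-0.05,"dy":0,"dz":0,"spin":0}
  ]
}}

```text
time: 7.45
ee_pos: [0.5033, -0.003, 0.3467]
eef_rot: [0.692, 0.722, 0.0, -0.0]
ft_force: [1.4, 1.5, 0.1]
width: 0.0004
grip_force: 0.6
```

Emit:
{"name": "move_arm", "arguments": {
  "steps": [
    {"dx":-0.05,"dy":0,"dz":0,"spin":0}
  ]
}}

```text
time: 7.55
ee_pos: [0.5033, -0.0035, 0.3467]
eef_rot: [0.692, 0.722, 0.0, -0.0]
ft_force: [1.4, 1.1, -0.6]
width: 0.0006
grip_force: 0.6
```

Emit:
{"name": "move_arm", "arguments": {
  "steps": [
    {"dx":-0.05,"dy":0,"dz":0,"spin":0}
  ]
}}

```text
time: 7.65
ee_pos: [0.5033, -0.004, 0.3467]
eef_rot: [0.692, 0.722, 0.0, -0.0]
ft_force: [0.7, 1.2, 0.2]
width: 0.0005
grip_force: 0.6
```

Run:
```python
from h import *
b=imaging.camera("top"); p=b["img"].astype(int).sum(2)
for y in range(227,235):print(y,p[y,418:442])
```

```text
227 [516 517 516 515 517 516 515 514 513 513 513 510 516 512 513 515 516 461
 307 100 111 235 343 421]
228 [510 511 511 513 510 511 511 513 515 517 514 513 516 516 515 519 515 474
 320 105 102 227 322 430]
229 [512 516 516 520 519 519 524 522 524 521 524 523 524 526 528 525 533 513
 394 130  96 227 317 418]
230 [527 525 529 526 528 527 529 529 525 527 528 528 528 528 527 524 528 537
 428 144  79 218 307 415]
231 [520 522 522 518 519 521 518 517 519 517 522 515 514 513 513 516 523 527
 424 135  78 211 305 421]
232 [513 512 516 515 515 515 514 514 516 518 513 516 517 516 518 519 524 532
 422 138  72 212 302 424]
233 [519 521 522 523 522 522 529 524 522 524 526 525 525 528 526 525 532 534
 421 143  68 183 281 416]
234 [533 532 532 532 533 530 530 529 531 535 528 528 529 524 526 521 523 519
 410 139  61 163 264 409]
```

Emit:
{"name": "move_arm", "arguments": {
  "steps": [
    {"dx":-0.05,"dy":0,"dz":0,"spin":0}
  ]
}}

```text
time: 7.8
ee_pos: [0.5033, -0.0045, 0.3467]
eef_rot: [0.692, 0.722, 0.0, -0.0]
ft_force: [0.7, 1.7, -0.2]
width: 0.0005
grip_force: 0.6
```

Emit:
{"name": "move_arm", "arguments": {
  "steps": [
    {"dx":-0.05,"dy":0,"dz":0,"spin":0}
  ]
}}

```text
time: 7.9
ee_pos: [0.5033, -0.005, 0.3467]
eef_rot: [0.692, 0.722, 0.0, -0.0]
ft_force: [0.5, 1.2, -0.3]
width: 0.0003
grip_force: 0.6
```

Emit:
{"name": "move_arm", "arguments": {
  "steps": [
    {"dx":-0.05,"dy":0,"dz":0,"spin":0}
  ]
}}

```text
time: 8.0
ee_pos: [0.5034, -0.0055, 0.3467]
eef_rot: [0.692, 0.722, 0.0, -0.0]
ft_force: [1.1, 1.7, 1.1]
width: 0.0003
grip_force: 0.8
```

Run:
```python
from h import *
b=imaging.camera("top"); p=b["img"].astype(int).sum(2)
for y in (228,231,234):print(y,p[y,428:446])
c=imaging.camera("scene");cv2.imwrite("pics/s5.png",cv2.resize(c["img"][70:130,190:290,::-1],None,fx=8,fy=8,interpolation=cv2.INTER_CUBIC))
```

```text
228 [512 517 513 515 519 518 519 520 428 211 112 223 324 427 506 481 421 338]
231 [519 515 518 517 517 519 517 516 473 321 111 203 305 420 518 520 519 519]
234 [529 526 526 524 524 523 525 524 535 437 141 160 261 406 512 514 510 512]
```

View pics/s5.png

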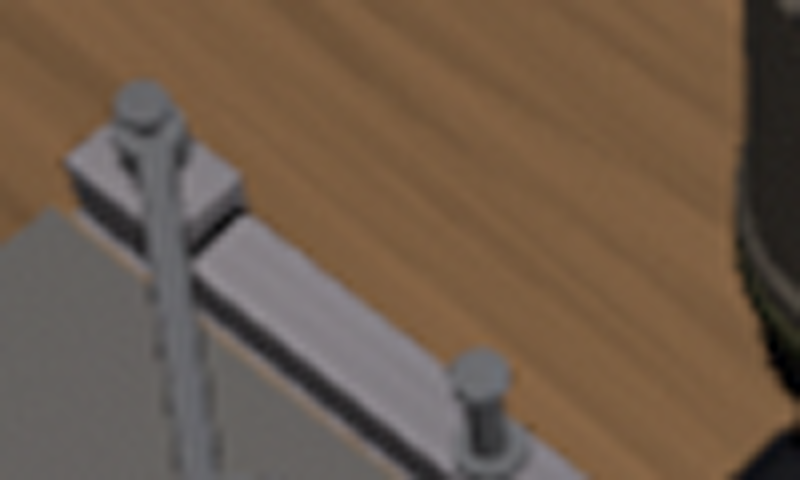

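Run:
```python
from h import *
c=imaging.camera("scene")
S=lambda u,v:((u+.5)/8-.5+190,(v+.5)/8-.5+70)
p=onz(c,S(480,374),.246);q=onz(c,S(142,103),.244);print(p,q,p-q,np.hypot(*(p-q)[:2]))
```

```text
[ 0.54709018 -0.11292894  0.246     ] [ 0.55024045 -0.23848695  0.244     ] [-0.00315027  0.12555802  0.002     ] 0.1255975301760283
```

Emit:
{"name": "move_arm", "arguments": {
  "steps": [
    {"dx":-0.05,"dy":0,"dz":0,"spin":0}
  ]
}}

```text
time: 8.25
ee_pos: [0.5034, -0.0058, 0.3467]
eef_rot: [0.692, 0.722, 0.0, -0.0]
ft_force: [1.5, 3.6, -0.5]
width: 0.0004
grip_force: 1.8
```

Emit:
{"name": "move_arm", "arguments": {
  "steps": [
    {"dx":-0.05,"dy":0,"dz":0,"spin":0}
  ]
}}

```text
time: 8.35
ee_pos: [0.5034, -0.0059, 0.3467]
eef_rot: [0.692, 0.722, 0.0, -0.0]
ft_force: [0.1, 5.2, 0.3]
width: 0.0005
grip_force: 2.8
```

Emit:
{"name": "move_arm", "arguments": {
  "steps": [
    {"dx":-0.05,"dy":0,"dz":0,"spin":0}
  ]
}}

```text
time: 8.45
ee_pos: [0.5034, -0.0061, 0.3467]
eef_rot: [0.692, 0.722, 0.0, -0.001]
ft_force: [0.3, 7.8, -0.7]
width: 0.0003
grip_force: 3.6
```

Door is on its buffer at about 8 N. I'll back off, rise and go behind the hook.

Emit:
{"name": "move_arm", "arguments": {
  "steps": [
    {"dx":0.1,"dy":0,"dz":0,"spin":0},
    {"dx":0.4,"dy":0,"dz":0,"spin":0},
    {"dx":1.2,"dy":0,"dz":0,"spin":0},
    {"dx":1.3,"dy":0,"dz":0,"spin":0},
    {"dx":0,"dy":0,"dz":0,"spin":0},
    {"dx":0,"dy":0,"dz":-2.5,"spin":0},
    {"dx":0,"dy":0,"dz":-3,"spin":0},
    {"dx":0,"dy":0,"dz":-3,"spin":0},
    {"dx":0,"dy":0,"dz":-2.5,"spin":0},
    {"dx":0,"dy":0,"dz":0,"spin":0}
  ]
}}

```text
time: 9.45
ee_pos: [0.5027, 0.0227, 0.4599]
eef_rot: [0.692, 0.722, 0.002, 0.001]
ft_force: [-0.2, 0.2, -0.3]
width: 0.0004
grip_force: 0.0
```

Emit:
{"name": "move_arm", "arguments": {
  "steps": [
    {"dx":-2.4,"dy":1.9,"dz":0,"spin":0},
    {"dx":-2.4,"dy":1.9,"dz":0,"spin":0},
    {"dx":-2.4,"dy":1.9,"dz":0,"spin":0},
    {"dx":-2.4,"dy":1.9,"dz":0,"spin":0},
    {"dx":-2.4,"dy":1.9,"dz":0,"spin":0},
    {"dx":-2.4,"dy":1.9,"dz":0,"spin":0},
    {"dx":-2.4,"dy":1.9,"dz":0,"spin":0},
    {"dx":-2.4,"dy":1.9,"dz":0,"spin":0},
    {"dx":0,"dy":0,"dz":0,"spin":0}
  ]
}}

```text
time: 10.35
ee_pos: [0.6629, -0.1657, 0.4544]
eef_rot: [0.693, 0.72, -0.002, -0.0]
ft_force: [-0.3, -0.7, -0.6]
width: 0.0003
grip_force: 0.0
```

Emit:
{"name": "move_arm", "arguments": {
  "steps": [
    {"dx":0,"dy":0,"dz":0,"spin":0.124},
    {"dx":0,"dy":0,"dz":0,"spin":0.124},
    {"dx":0,"dy":0,"dz":0,"spin":0.124},
    {"dx":0,"dy":0,"dz":0,"spin":0.124},
    {"dx":0,"dy":0,"dz":0,"spin":0.124},
    {"dx":0,"dy":0,"dz":0,"spin":0.124},
    {"dx":0,"dy":0,"dz":0,"spin":0}
  ]
}}

```text
time: 11.05
ee_pos: [0.662, -0.1619, 0.456]
eef_rot: [0.907, 0.42, -0.0, -0.0]
ft_force: [0.2, 0.3, -0.1]
width: 0.0006
grip_force: 0.0
```

Run:
```python
from h import *
s=telemetry.read_state();print(s["ee_pos"],s["ft_force"])
b=imaging.camera("top");c=imaging.camera("scene")
f=lambda i,x0,y0,x1,y1,k:cv2.convertScaleAbs(cv2.resize(i[y0:y1,x0:x1,::-1],None,fx=k,fy=k,interpolation=cv2.INTER_CUBIC),alpha=1.6)
A=f(c["img"],180,60,310,160,5);B=f(b["img"],350,170,480,260,4)
cv2.imwrite("pics/s6.png",A);cv2.imwrite("pics/t6.png",B)
from scipy.spatial.transform import Rotation as Ro
M=Ro.from_quat(s["eef_rot"]).as_matrix();print(M[:,0],M[:,1])
```

```text
[ 0.66204354 -0.16185394  0.45600071] [ 0.24036499  0.32022938 -0.05896909]
[ 6.46948912e-01  7.62533151e-01 -5.45770645e-04] [ 0.76253273 -0.64694913 -0.00080966]
```

View pics/s6.png

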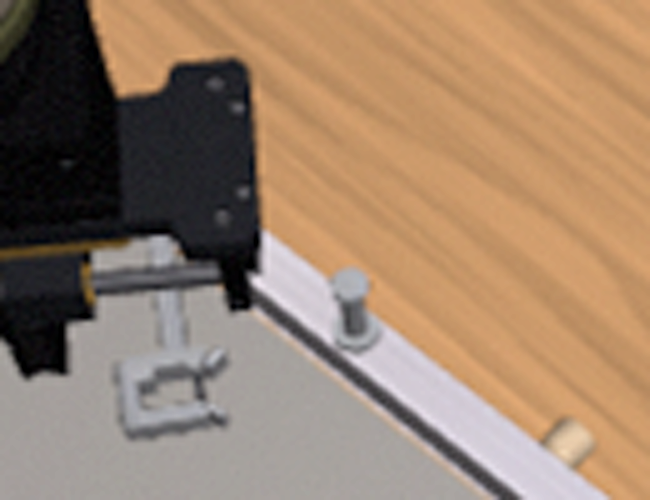

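Run:
```python
from h import *
c=imaging.camera("scene")
for X in [(.662,-.162,.274),(.662,-.162,.216)]:
    p=proj(c,X);print(p,(p-[180,60])*5)
p=onz(c,((352+.5)/5-.5+180,(282+.5)/5-.5+60),.246);print(p)
for u,v in[(125,437),(118,365)]:print(onz(c,((u+.5)/5-.5+180,(v+.5)/5-.5+60),.234))
```

```text
[188.15183409 129.48386144] [ 40.75917046 347.41930718]
[194.44888822 144.60844718] [ 72.24444111 423.04223589]
[ 0.54595016 -0.11282122  0.246     ]
[ 0.65556822 -0.13270622  0.234     ]
[ 0.63523008 -0.15960537  0.234     ]
```

Emit:
{"name": "move_arm", "arguments": {
  "steps": [
    {"dx":0.1,"dy":0,"dz":2,"spin":0},
    {"dx":0,"dy":0,"dz":2,"spin":0},
    {"dx":0,"dy":0,"dz":1.5,"spin":0},
    {"dx":0,"dy":0,"dz":0.3,"spin":0},
    {"dx":0,"dy":0,"dz":0,"spin":0},
    {"dx":0,"dy":-0.2,"dz":0,"spin":0},
    {"dx":0,"dy":-0.2,"dz":0,"spin":0},
    {"dx":0,"dy":-0.2,"dz":0,"spin":0},
    {"dx":0,"dy":-0.1,"dz":0,"spin":0}
  ]
}}

```text
time: 12.1
ee_pos: [0.6573, -0.157, 0.3991]
eef_rot: [0.907, 0.421, 0.0, 0.0]
ft_force: [-1.2, -0.4, -0.0]
width: 0.0009
grip_force: 0.0
```

Emit:
{"name": "move_arm", "arguments": {
  "steps": [
    {"dx":0.08,"dy":-0.38,"dz":0,"spin":-0.03},
    {"dx":0.08,"dy":-0.38,"dz":0,"spin":-0.03},
    {"dx":0.08,"dy":-0.38,"dz":0,"spin":-0.03},
    {"dx":0.08,"dy":-0.38,"dz":0,"spin":-0.03}
  ]
}}

```text
time: 12.5
ee_pos: [0.6471, -0.1453, 0.3988]
eef_rot: [0.88, 0.476, 0.0, 0.0]
ft_force: [1.2, -1.6, 0.7]
width: 0.0006
grip_force: 0.9
```

Emit:
{"name": "move_arm", "arguments": {
  "steps": [
    {"dx":0.08,"dy":-0.38,"dz":0,"spin":-0.03},
    {"dx":0.08,"dy":-0.38,"dz":0,"spin":-0.03},
    {"dx":0.08,"dy":-0.38,"dz":0,"spin":-0.03},
    {"dx":0.08,"dy":-0.38,"dz":0,"spin":-0.03},
    {"dx":0.08,"dy":-0.38,"dz":0,"spin":-0.03},
    {"dx":0.08,"dy":-0.38,"dz":0,"spin":-0.03},
    {"dx":0.08,"dy":-0.38,"dz":0,"spin":-0.03},
    {"dx":0.08,"dy":-0.38,"dz":0,"spin":-0.03},
    {"dx":0.08,"dy":-0.38,"dz":0,"spin":-0.03},
    {"dx":0,"dy":0,"dz":0,"spin":0}
  ]
}}

```text
time: 13.5
ee_pos: [0.6196, -0.1233, 0.3987]
eef_rot: [0.808, 0.589, 0.0, -0.0]
ft_force: [-0.2, 0.5, 0.2]
width: 0.0005
grip_force: 0.0
```

Run:
```python
from h import *
s=telemetry.read_state();print(s["ee_pos"],s["ft_force"])
c=imaging.camera("scene")
cv2.imwrite("pics/s7.png",cv2.convertScaleAbs(cv2.resize(c["img"][70:160,190:290,::-1],None,fx=6,fy=6,interpolation=cv2.INTER_CUBIC),alpha=1.7))
```

```text
[ 0.61964893 -0.12330709  0.39871233] [-0.20083088  0.5393822   0.18152956]
```

View pics/s7.png

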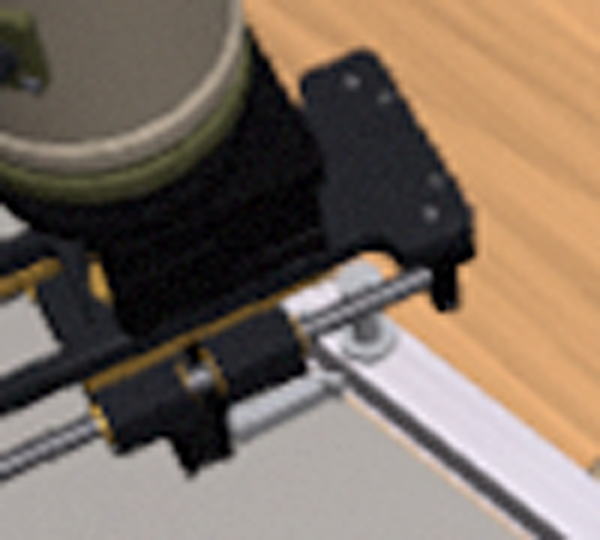

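The hook's outer lip is near (345,380), just short of the pin base at (368,345). On slowly, watching the force.

Emit:
{"name": "move_arm", "arguments": {
  "steps": [
    {"dx":0.06,"dy":-0.25,"dz":0,"spin":-0.02},
    {"dx":0.06,"dy":-0.25,"dz":0,"spin":-0.02},
    {"dx":0.06,"dy":-0.25,"dz":0,"spin":-0.02},
    {"dx":0.06,"dy":-0.25,"dz":0,"spin":-0.02}
  ]
}}

```text
time: 13.95
ee_pos: [0.6109, -0.1184, 0.3986]
eef_rot: [0.784, 0.621, 0.0, -0.0]
ft_force: [2.3, -0.6, -1.7]
width: 0.0004
grip_force: 1.1
```

Emit:
{"name": "move_arm", "arguments": {
  "steps": [
    {"dx":0.03,"dy":-0.13,"dz":0,"spin":-0.01},
    {"dx":0.03,"dy":-0.13,"dz":0,"spin":-0.01}
  ]
}}

```text
time: 14.15
ee_pos: [0.6086, -0.1173, 0.3986]
eef_rot: [0.778, 0.629, 0.0, -0.0]
ft_force: [2.5, -0.4, -0.4]
width: 0.0005
grip_force: 1.1
```

Emit:
{"name": "move_arm", "arguments": {
  "steps": [
    {"dx":0.03,"dy":-0.13,"dz":0,"spin":-0.01},
    {"dx":0.03,"dy":-0.13,"dz":0,"spin":-0.01}
  ]
}}

```text
time: 14.35
ee_pos: [0.6062, -0.1162, 0.3987]
eef_rot: [0.771, 0.636, 0.0, -0.0]
ft_force: [2.6, 1.4, -1.9]
width: 0.0007
grip_force: 1.1
```

Emit:
{"name": "move_arm", "arguments": {
  "steps": [
    {"dx":0.03,"dy":-0.13,"dz":0,"spin":-0.01},
    {"dx":0.03,"dy":-0.13,"dz":0,"spin":-0.01}
  ]
}}

```text
time: 14.55
ee_pos: [0.6038, -0.1152, 0.3987]
eef_rot: [0.765, 0.644, 0.0, -0.0]
ft_force: [2.5, 0.7, -1.7]
width: 0.0004
grip_force: 1.2
```

Emit:
{"name": "move_arm", "arguments": {
  "steps": [
    {"dx":0.03,"dy":-0.13,"dz":0,"spin":-0.01},
    {"dx":0.03,"dy":-0.13,"dz":0,"spin":-0.01}
  ]
}}

```text
time: 14.75
ee_pos: [0.6013, -0.1142, 0.3987]
eef_rot: [0.758, 0.652, 0.0, -0.0]
ft_force: [2.4, 2.0, -1.1]
width: 0.0003
grip_force: 1.2
```

Emit:
{"name": "move_arm", "arguments": {
  "steps": [
    {"dx":0.03,"dy":-0.13,"dz":0,"spin":-0.01}
  ]
}}

```text
time: 14.85
ee_pos: [0.6001, -0.1137, 0.3987]
eef_rot: [0.755, 0.656, 0.0, 0.0]
ft_force: [4.1, -0.0, -1.3]
width: 0.0004
grip_force: 2.1
```

Emit:
{"name": "move_arm", "arguments": {
  "steps": [
    {"dx":0.03,"dy":-0.13,"dz":0,"spin":-0.01}
  ]
}}

```text
time: 14.95
ee_pos: [0.5989, -0.1132, 0.3988]
eef_rot: [0.752, 0.659, 0.0, 0.0]
ft_force: [4.5, 0.2, -1.3]
width: 0.0003
grip_force: 2.1
```

Emit:
{"name": "move_arm", "arguments": {
  "steps": [
    {"dx":0.03,"dy":-0.13,"dz":0,"spin":-0.01}
  ]
}}

```text
time: 15.05
ee_pos: [0.5976, -0.1128, 0.3988]
eef_rot: [0.749, 0.663, 0.0, 0.0]
ft_force: [3.9, 0.7, -2.0]
width: 0.0006
grip_force: 1.7
```

Emit:
{"name": "move_arm", "arguments": {
  "steps": [
    {"dx":0.03,"dy":-0.13,"dz":0,"spin":-0.01}
  ]
}}

```text
time: 15.15
ee_pos: [0.5963, -0.1123, 0.3987]
eef_rot: [0.745, 0.667, 0.0, -0.0]
ft_force: [2.9, 1.4, -0.7]
width: 0.0003
grip_force: 1.5
```

Emit:
{"name": "move_arm", "arguments": {
  "steps": [
    {"dx":0.03,"dy":-0.13,"dz":0,"spin":-0.01}
  ]
}}

```text
time: 15.25
ee_pos: [0.5952, -0.1118, 0.3988]
eef_rot: [0.742, 0.671, 0.0, 0.0]
ft_force: [6.3, 0.5, -2.9]
width: 0.0005
grip_force: 2.7
```

Emit:
{"name": "move_arm", "arguments": {
  "steps": [
    {"dx":0.02,"dy":-0.1,"dz":0,"spin":-0.008}
  ]
}}

```text
time: 15.35
ee_pos: [0.5942, -0.1115, 0.3988]
eef_rot: [0.739, 0.673, 0.0, 0.0]
ft_force: [5.9, 1.6, -2.1]
width: 0.0003
grip_force: 2.7
```

Emit:
{"name": "move_arm", "arguments": {
  "steps": [
    {"dx":0.02,"dy":-0.1,"dz":0,"spin":-0.008}
  ]
}}

```text
time: 15.45
ee_pos: [0.5933, -0.1112, 0.3988]
eef_rot: [0.737, 0.676, 0.0, 0.0]
ft_force: [5.0, 0.3, -2.5]
width: 0.0008
grip_force: 2.7
```

Emit:
{"name": "move_arm", "arguments": {
  "steps": [
    {"dx":0.02,"dy":-0.1,"dz":0,"spin":-0.008},
    {"dx":0.02,"dy":-0.1,"dz":0,"spin":-0.008}
  ]
}}

```text
time: 15.65
ee_pos: [0.5913, -0.1106, 0.3988]
eef_rot: [0.731, 0.682, 0.0, 0.0]
ft_force: [5.8, 1.1, -2.3]
width: 0.0006
grip_force: 2.8
```

Emit:
{"name": "move_arm", "arguments": {
  "steps": [
    {"dx":0.02,"dy":-0.1,"dz":0,"spin":-0.008},
    {"dx":0.02,"dy":-0.1,"dz":0,"spin":-0.008}
  ]
}}

```text
time: 15.85
ee_pos: [0.5894, -0.11, 0.3988]
eef_rot: [0.726, 0.688, 0.0, 0.0]
ft_force: [4.8, 1.2, -2.3]
width: -0.0001
grip_force: 2.8
```

Emit:
{"name": "move_arm", "arguments": {
  "steps": [
    {"dx":0.02,"dy":-0.1,"dz":0,"spin":-0.008},
    {"dx":0.02,"dy":-0.1,"dz":0,"spin":-0.008}
  ]
}}

```text
time: 16.05
ee_pos: [0.5877, -0.1095, 0.3988]
eef_rot: [0.72, 0.694, 0.001, 0.001]
ft_force: [8.5, 0.7, -4.4]
width: 0.0003
grip_force: 4.3
```

Emit:
{"name": "move_arm", "arguments": {
  "steps": [
    {"dx":0.02,"dy":-0.1,"dz":0,"spin":-0.008}
  ]
}}

```text
time: 16.15
ee_pos: [0.5868, -0.1092, 0.3988]
eef_rot: [0.717, 0.697, 0.001, 0.001]
ft_force: [9.6, 0.6, -6.0]
width: 0.0004
grip_force: 4.7
```

Emit:
{"name": "move_arm", "arguments": {
  "steps": [
    {"dx":0.01,"dy":-0.07,"dz":0,"spin":-0.006}
  ]
}}

```text
time: 16.25
ee_pos: [0.5861, -0.109, 0.3989]
eef_rot: [0.715, 0.699, 0.001, 0.001]
ft_force: [10.3, 0.6, -4.6]
width: 0.0005
grip_force: 5.0
```

Emit:
{"name": "move_arm", "arguments": {
  "steps": [
    {"dx":0.01,"dy":-0.07,"dz":0,"spin":-0.006}
  ]
}}

```text
time: 16.35
ee_pos: [0.5855, -0.1088, 0.3988]
eef_rot: [0.713, 0.701, 0.001, 0.001]
ft_force: [10.7, 0.9, -5.1]
width: 0.0003
grip_force: 5.2
```

Emit:
{"name": "move_arm", "arguments": {
  "steps": [
    {"dx":0.01,"dy":-0.07,"dz":0,"spin":-0.006}
  ]
}}

```text
time: 16.45
ee_pos: [0.5848, -0.1087, 0.3989]
eef_rot: [0.711, 0.703, 0.001, 0.001]
ft_force: [8.9, 2.0, -4.8]
width: 0.0006
grip_force: 4.8
```

Emit:
{"name": "move_arm", "arguments": {
  "steps": [
    {"dx":0.01,"dy":-0.07,"dz":0,"spin":-0.006},
    {"dx":0.01,"dy":-0.07,"dz":0,"spin":-0.006}
  ]
}}

```text
time: 16.65
ee_pos: [0.5833, -0.1083, 0.3988]
eef_rot: [0.707, 0.708, 0.001, 0.001]
ft_force: [8.0, 2.0, -3.3]
width: 0.0003
grip_force: 3.9
```

Emit:
{"name": "move_arm", "arguments": {
  "steps": [
    {"dx":0.01,"dy":-0.07,"dz":0,"spin":-0.006},
    {"dx":0.01,"dy":-0.07,"dz":0,"spin":-0.006}
  ]
}}

```text
time: 16.85
ee_pos: [0.5818, -0.108, 0.3988]
eef_rot: [0.702, 0.712, 0.001, 0.0]
ft_force: [6.5, 2.9, -2.7]
width: 0.0004
grip_force: 3.5
```

Emit:
{"name": "move_arm", "arguments": {
  "steps": [
    {"dx":0.01,"dy":-0.07,"dz":0,"spin":-0.006}
  ]
}}

```text
time: 16.95
ee_pos: [0.5811, -0.1078, 0.3988]
eef_rot: [0.7, 0.714, 0.001, 0.0]
ft_force: [7.1, 3.6, -3.3]
width: 0.0006
grip_force: 3.7
```

Emit:
{"name": "move_arm", "arguments": {
  "steps": [
    {"dx":0.01,"dy":-0.07,"dz":0,"spin":-0.006}
  ]
}}

```text
time: 17.05
ee_pos: [0.5804, -0.1077, 0.3988]
eef_rot: [0.698, 0.716, 0.001, 0.0]
ft_force: [7.5, 3.7, -2.7]
width: 0.0003
grip_force: 3.8
```

Emit:
{"name": "move_arm", "arguments": {
  "steps": [
    {"dx":0,"dy":-0.07,"dz":0,"spin":-0.005}
  ]
}}

```text
time: 17.15
ee_pos: [0.5797, -0.1076, 0.3988]
eef_rot: [0.696, 0.718, 0.001, 0.0]
ft_force: [7.9, 4.3, -3.6]
width: 0.0004
grip_force: 4.0
```

Emit:
{"name": "move_arm", "arguments": {
  "steps": [
    {"dx":0,"dy":-0.07,"dz":0,"spin":-0.005}
  ]
}}

```text
time: 17.25
ee_pos: [0.5791, -0.1075, 0.3988]
eef_rot: [0.694, 0.72, 0.001, 0.0]
ft_force: [8.6, 3.8, -3.3]
width: 0.0003
grip_force: 4.1
```

Emit:
{"name": "move_arm", "arguments": {
  "steps": [
    {"dx":0,"dy":-0.07,"dz":0,"spin":-0.005}
  ]
}}

```text
time: 17.35
ee_pos: [0.5784, -0.1075, 0.3989]
eef_rot: [0.692, 0.721, 0.001, 0.0]
ft_force: [8.1, 4.6, -2.8]
width: 0.0006
grip_force: 4.1
```

Emit:
{"name": "move_arm", "arguments": {
  "steps": [
    {"dx":0,"dy":-0.07,"dz":0,"spin":-0.005}
  ]
}}

```text
time: 17.45
ee_pos: [0.5778, -0.1074, 0.3989]
eef_rot: [0.691, 0.723, 0.001, 0.0]
ft_force: [7.4, 4.7, -2.7]
width: 0.0005
grip_force: 4.0
```

Emit:
{"name": "move_arm", "arguments": {
  "steps": [
    {"dx":-0.01,"dy":-0.06,"dz":0,"spin":-0.004}
  ]
}}

```text
time: 17.55
ee_pos: [0.5772, -0.1075, 0.399]
eef_rot: [0.689, 0.725, 0.001, 0.0]
ft_force: [7.4, 5.6, -2.1]
width: 0.0004
grip_force: 4.0
```

Emit:
{"name": "move_arm", "arguments": {
  "steps": [
    {"dx":-0.01,"dy":-0.06,"dz":0,"spin":-0.004}
  ]
}}

```text
time: 17.65
ee_pos: [0.5766, -0.1075, 0.399]
eef_rot: [0.688, 0.726, 0.001, 0.0]
ft_force: [8.0, 5.1, -2.2]
width: 0.0002
grip_force: 3.9
```

Emit:
{"name": "move_arm", "arguments": {
  "steps": [
    {"dx":-0.01,"dy":-0.06,"dz":0,"spin":-0.004}
  ]
}}

```text
time: 17.75
ee_pos: [0.576, -0.1077, 0.3991]
eef_rot: [0.686, 0.727, 0.001, 0.0]
ft_force: [7.4, 6.0, -2.1]
width: 0.0002
grip_force: 3.9
```

Emit:
{"name": "move_arm", "arguments": {
  "steps": [
    {"dx":-0.01,"dy":-0.06,"dz":0,"spin":-0.004}
  ]
}}

```text
time: 17.85
ee_pos: [0.5754, -0.1078, 0.3991]
eef_rot: [0.685, 0.729, 0.001, 0.0]
ft_force: [7.5, 5.7, -0.3]
width: 0.0005
grip_force: 3.8
```

Emit:
{"name": "move_arm", "arguments": {
  "steps": [
    {"dx":0.04,"dy":-0.05,"dz":0,"spin":-0.004}
  ]
}}

```text
time: 17.95
ee_pos: [0.5748, -0.1077, 0.3991]
eef_rot: [0.683, 0.73, 0.001, 0.0]
ft_force: [6.5, 4.0, -1.5]
width: 0.0004
grip_force: 3.6
```

Emit:
{"name": "move_arm", "arguments": {
  "steps": [
    {"dx":0.03,"dy":-0.05,"dz":0,"spin":-0.004}
  ]
}}

```text
time: 18.05
ee_pos: [0.5743, -0.1075, 0.3991]
eef_rot: [0.682, 0.731, 0.001, 0.0]
ft_force: [7.5, 3.7, -1.6]
width: 0.0001
grip_force: 3.5
```

Emit:
{"name": "move_arm", "arguments": {
  "steps": [
    {"dx":0.03,"dy":-0.05,"dz":0,"spin":-0.004}
  ]
}}

```text
time: 18.15
ee_pos: [0.5737, -0.1073, 0.3991]
eef_rot: [0.681, 0.733, 0.001, 0.0]
ft_force: [6.0, 4.3, -0.7]
width: 0.0008
grip_force: 3.4
```

Emit:
{"name": "move_arm", "arguments": {
  "steps": [
    {"dx":0.02,"dy":-0.05,"dz":0,"spin":-0.004}
  ]
}}

```text
time: 18.25
ee_pos: [0.5732, -0.1073, 0.3991]
eef_rot: [0.679, 0.734, 0.001, 0.0]
ft_force: [5.7, 3.2, -0.3]
width: 0.0001
grip_force: 3.3
```

Emit:
{"name": "move_arm", "arguments": {
  "steps": [
    {"dx":0.01,"dy":-0.05,"dz":0,"spin":0}
  ]
}}

```text
time: 18.35
ee_pos: [0.5726, -0.1072, 0.3991]
eef_rot: [0.679, 0.734, 0.001, 0.0]
ft_force: [6.1, 3.6, -0.4]
width: 0.0006
grip_force: 3.2
```

Emit:
{"name": "move_arm", "arguments": {
  "steps": [
    {"dx":0.01,"dy":-0.05,"dz":0,"spin":0}
  ]
}}

```text
time: 18.45
ee_pos: [0.5721, -0.1072, 0.3991]
eef_rot: [0.679, 0.734, 0.001, 0.0]
ft_force: [5.9, 4.5, -0.6]
width: 0.0004
grip_force: 3.1
```

Emit:
{"name": "move_arm", "arguments": {
  "steps": [
    {"dx":0.01,"dy":-0.05,"dz":0,"spin":0}
  ]
}}

```text
time: 18.55
ee_pos: [0.5716, -0.1071, 0.3991]
eef_rot: [0.679, 0.734, 0.001, 0.0]
ft_force: [6.1, 4.3, -0.7]
width: 0.0007
grip_force: 3.0
```

Emit:
{"name": "move_arm", "arguments": {
  "steps": [
    {"dx":0.01,"dy":-0.05,"dz":0,"spin":0}
  ]
}}

```text
time: 18.65
ee_pos: [0.571, -0.1071, 0.3991]
eef_rot: [0.679, 0.734, 0.001, 0.0]
ft_force: [6.0, 3.5, 0.3]
width: 0.0005
grip_force: 2.8
```

Emit:
{"name": "move_arm", "arguments": {
  "steps": [
    {"dx":0.01,"dy":-0.05,"dz":0,"spin":0}
  ]
}}

```text
time: 18.75
ee_pos: [0.5705, -0.107, 0.3991]
eef_rot: [0.679, 0.734, 0.001, 0.0]
ft_force: [4.9, 4.5, 0.9]
width: 0.0008
grip_force: 2.6
```

Emit:
{"name": "move_arm", "arguments": {
  "steps": [
    {"dx":0.01,"dy":-0.05,"dz":0,"spin":0}
  ]
}}

```text
time: 18.85
ee_pos: [0.5699, -0.107, 0.3991]
eef_rot: [0.679, 0.734, 0.001, 0.0]
ft_force: [4.4, 3.7, 0.6]
width: 0.0004
grip_force: 2.4
```

Emit:
{"name": "move_arm", "arguments": {
  "steps": [
    {"dx":0.01,"dy":-0.05,"dz":0,"spin":0}
  ]
}}

```text
time: 18.95
ee_pos: [0.5694, -0.107, 0.399]
eef_rot: [0.679, 0.734, 0.001, -0.0]
ft_force: [3.5, 3.9, 0.5]
width: 0.0006
grip_force: 2.2
```

Emit:
{"name": "move_arm", "arguments": {
  "steps": [
    {"dx":0.01,"dy":-0.05,"dz":0,"spin":0}
  ]
}}

```text
time: 19.05
ee_pos: [0.5688, -0.1069, 0.3991]
eef_rot: [0.679, 0.734, 0.001, -0.0]
ft_force: [3.6, 3.0, 0.3]
width: 0.0008
grip_force: 2.1
```

Run:
```python
from h import *
c=imaging.camera("scene");b=imaging.camera("top")
# where do pin head and pivot show now?
import pickle
a0,_=pickle.load(open("c0.pkl","rb"))
p=c["img"].astype(int).sum(2)
print("expected pin px",proj(c,(.546,-.113,.246)),"0.002 fwd",proj(c,(.5425,-.113,.246)))
x,y=242,108
print(p[y:y+22,x:x+20])
```

```text
expected pin px [249.92145606 115.96280986] 0.002 fwd [251.15010796 114.90823882]
[[ 13  13  12  13   8  25  19  12  34  41  33  58  96  90  72  66  62  72
   74  68]
 [  0   0  10   3  13   1   8  26  42  39  56  90  96  79  66  67  66  67
   58  72]
 [  7   7   7  16  18  17  23  45  36  54  98 103  79  69  67  74  68  71
   73  79]
 [  0   5   7   5  19  26  30  39  56  82  78  68  66  63  70  73  74  76
   66  74]
 [ 45  10   3  15  18  29  29  51  79  65  31  34  50  65  66  63  67  62
   68  66]
 [ 61  56  37  41  33  31  56  86  91  39  75 114  94  71  57  64  75  71
   62  50]
 [ 65  77  59  45  31  52 101 112  40  27  88 106 120 163 128  51  78  64
   45  37]
 [ 74  57  30  25  52 107 130  96  15   2  55 108 145 141 117  92  54  46
   36  37]
 [ 62  36  32  47 106 131 107  71  57  49  83 159 187 158 121 118  49  34
   30  43]
 [ 39  27  51 109 124 104  76  69  71  65 117 187 197 155 117 103  72  33
   27  19]
 [ 37  48 112 128 104  78  65  68  67  66  81 131 145 119  91  99  98  14
   26 100]
 [ 46  98 130 106  79  71  63  67  68  75  74  71  93 114  91  53  53  13
  101 199
[... 152 characters left out ...]
 247 240
  249 197]
 [106  77  69  77  75  73  61  73  73  69  44  29  14 219 319 330 314 263
  206 198]
 [ 71  67  69  69  69  71  70  73  55  52  43  24  25 226 332 323 279 203
  193 250]
 [ 66  71  69  68  72  63  75  62  43  36  24  31   7 186 304 288 204 217
  323 338]
 [ 70  73  59  75  67  68  71  46  44  35  37  25  92 244 287 211 200 279
  368 401]
 [ 63  69  68  69  77  67  38  29  30  27  26  96 231 280 221 224 264 302
  364 401]
 [ 63  63  64  70  71  53  34  44  26  34  90 229 283 230 195 248 269 309
  379 393]
 [208  90  57  64  41  32  31  30  37  38 170 258 236 195 220 226 261 350
  383 376]
 [224 200  78  36  37  42  39  41  34  16 135 200 191 203 244 304 360 386
  390 380]]
```

Emit:
{"name": "move_arm", "arguments": {
  "steps": [
    {"dx":0.01,"dy":-0.05,"dz":0,"spin":0}
  ]
}}

```text
time: 19.25
ee_pos: [0.5683, -0.1072, 0.399]
eef_rot: [0.679, 0.734, 0.0, 0.0]
ft_force: [2.9, 3.1, -0.3]
width: 0.0004
grip_force: 1.9
```

Emit:
{"name": "move_arm", "arguments": {
  "steps": [
    {"dx":0.01,"dy":-0.05,"dz":0,"spin":0}
  ]
}}

```text
time: 19.35
ee_pos: [0.5677, -0.1073, 0.3989]
eef_rot: [0.68, 0.734, 0.0, -0.0]
ft_force: [3.4, 2.7, 1.2]
width: 0.0004
grip_force: 1.8
```

Emit:
{"name": "move_arm", "arguments": {
  "steps": [
    {"dx":0.01,"dy":-0.05,"dz":0,"spin":0}
  ]
}}

```text
time: 19.45
ee_pos: [0.5671, -0.1075, 0.3988]
eef_rot: [0.68, 0.733, 0.0, -0.0]
ft_force: [2.4, 2.0, 0.3]
width: 0.0003
grip_force: 1.6
```

Emit:
{"name": "move_arm", "arguments": {
  "steps": [
    {"dx":0.01,"dy":-0.05,"dz":0,"spin":0}
  ]
}}

```text
time: 19.55
ee_pos: [0.5665, -0.1075, 0.3987]
eef_rot: [0.68, 0.733, -0.0, -0.0]
ft_force: [1.9, 1.1, 1.2]
width: 0.0007
grip_force: 1.2
```

Emit:
{"name": "move_arm", "arguments": {
  "steps": [
    {"dx":0.01,"dy":-0.05,"dz":0,"spin":0}
  ]
}}

```text
time: 19.65
ee_pos: [0.5659, -0.1076, 0.3986]
eef_rot: [0.68, 0.733, -0.0, -0.0]
ft_force: [2.0, 1.1, 0.8]
width: 0.0006
grip_force: 1.3
```

Emit:
{"name": "move_arm", "arguments": {
  "steps": [
    {"dx":0.01,"dy":-0.05,"dz":0,"spin":0}
  ]
}}

```text
time: 19.75
ee_pos: [0.5654, -0.1076, 0.3986]
eef_rot: [0.68, 0.733, -0.0, -0.0]
ft_force: [2.1, 1.3, -0.0]
width: 0.0006
grip_force: 1.1
```

Emit:
{"name": "move_arm", "arguments": {
  "steps": [
    {"dx":0.01,"dy":-0.05,"dz":0,"spin":0}
  ]
}}

```text
time: 19.85
ee_pos: [0.5649, -0.1075, 0.3986]
eef_rot: [0.68, 0.733, -0.0, -0.0]
ft_force: [2.8, 1.2, 0.3]
width: 0.0004
grip_force: 1.1
```

Emit:
{"name": "move_arm", "arguments": {
  "steps": [
    {"dx":0.01,"dy":-0.05,"dz":0,"spin":0}
  ]
}}

```text
time: 19.95
ee_pos: [0.5645, -0.1075, 0.3987]
eef_rot: [0.68, 0.733, -0.0, 0.0]
ft_force: [2.0, 0.1, 0.8]
width: 0.0008
grip_force: 1.3
```

Emit:
{"name": "move_arm", "arguments": {
  "steps": [
    {"dx":0.01,"dy":-0.05,"dz":0,"spin":0}
  ]
}}

```text
time: 20.05
ee_pos: [0.5642, -0.1074, 0.3988]
eef_rot: [0.68, 0.733, 0.0, 0.0]
ft_force: [5.3, -1.8, -1.2]
width: 0.0007
grip_force: 2.5
```

Emit:
{"name": "move_arm", "arguments": {
  "steps": [
    {"dx":0.01,"dy":-0.05,"dz":0,"spin":0}
  ]
}}

```text
time: 20.15
ee_pos: [0.5639, -0.1073, 0.3988]
eef_rot: [0.68, 0.733, 0.0, 0.001]
ft_force: [7.1, -1.4, -3.9]
width: -0.0002
grip_force: 3.7
```

Emit:
{"name": "move_arm", "arguments": {
  "steps": [
    {"dx":0.01,"dy":-0.05,"dz":0,"spin":0}
  ]
}}

```text
time: 20.25
ee_pos: [0.5636, -0.1073, 0.3988]
eef_rot: [0.68, 0.733, 0.0, 0.001]
ft_force: [10.9, -2.2, -5.1]
width: 0.0004
grip_force: 4.9
```

The force fell to friction alone, then rose steeply: the pin is at the slot's bottom. Withdrawing.

Emit:
{"name": "move_arm", "arguments": {
  "steps": [
    {"dx":0,"dy":0.1,"dz":0,"spin":0},
    {"dx":0,"dy":0.4,"dz":0,"spin":0},
    {"dx":0,"dy":1,"dz":0,"spin":0},
    {"dx":0,"dy":1.2,"dz":0,"spin":0},
    {"dx":0,"dy":0,"dz":0,"spin":0},
    {"dx":0,"dy":0,"dz":-2.5,"spin":0},
    {"dx":0,"dy":0,"dz":-3,"spin":0},
    {"dx":0,"dy":0,"dz":-3,"spin":0},
    {"dx":0,"dy":0,"dz":-3,"spin":0},
    {"dx":0,"dy":0,"dz":0,"spin":0}
  ]
}}

```text
time: 21.25
ee_pos: [0.5901, -0.1056, 0.5175]
eef_rot: [0.68, 0.733, 0.002, 0.002]
ft_force: [0.2, -0.4, -0.6]
width: 0.0003
grip_force: 0.0
```

Emit:
{"name": "move_arm", "arguments": {
  "steps": [
    {"dx":3,"dy":0,"dz":0,"spin":0},
    {"dx":3,"dy":0,"dz":0,"spin":0},
    {"dx":3,"dy":0,"dz":0,"spin":0},
    {"dx":3,"dy":0,"dz":0,"spin":0},
    {"dx":3,"dy":0,"dz":0,"spin":0},
    {"dx":3,"dy":0,"dz":0,"spin":0},
    {"dx":3,"dy":0,"dz":0,"spin":0},
    {"dx":3,"dy":0,"dz":0,"spin":0},
    {"dx":3,"dy":0,"dz":0,"spin":0},
    {"dx":3,"dy":0,"dz":0,"spin":0},
    {"dx":0,"dy":0,"dz":0,"spin":0}
  ]
}}

```text
time: 22.35
ee_pos: [0.5662, 0.1994, 0.5121]
eef_rot: [0.677, 0.736, -0.001, -0.001]
ft_force: [-0.7, -0.5, -0.2]
width: 0.0005
grip_force: 0.0
```

Run:
```python
from h import *
s=telemetry.read_state();print(s["ee_pos"],s["ft_force"])
c=imaging.camera("scene");b=imaging.camera("top")
import pickle;pickle.dump((c,b),open("c9.pkl","wb"))
g=cv2.cvtColor(c["img"],cv2.COLOR_RGB2GRAY)
print("pin px",proj(c,(.546,-.113,.246)),"pivot",proj(c,(.5502,-.2385,.244)))
ramp=" .:-=+*#%@"
def show(g,x0,y0,x1,y1,k):
    z=cv2.resize(g[y0:y1,x0:x1],None,fx=2*k,fy=k,interpolation=cv2.INTER_CUBIC).astype(float)
    z=(z-z.min())/(z.max()-z.min())*9.99
    for r_ in z:print("".join(ramp[int(v)] for v in r_))
show(g,232,100,266,134,2)
```

```text
[0.56619542 0.19938431 0.51214769] [-0.71950127 -0.47093652 -0.23091803]
pin px [249.92145606 115.96280986] pivot [207.32254307  82.42258917]
###############***********************************************########**********************###*****************##################******
###############*************************************************#######***********************#******************#################******
##############***********************************#####*************######**********************####***************###**############*****
##################********************************#####**************#######**********************************************############**
***##################**************************************************#######***********************##********************#############
++++**####################***********************************************######***********************#**********************###########
-===++***####################*******************************#*************######********************************************############
[... 7657 characters left out ...]
%%%%%%%%%%%%%%%
**#########******###****************#####%%%%%%%@@@@@@@@@@@@@%%%#**++=----:::::::--==+**#%%@@@@@@@@@@@@%%%%%%%%%%%%%%%%%%%%%%%%%%%%%%%%%
############*************************########%%%%%@@@@@@@@@@@@@%%%##**+=--::::::::---==++*##%%@@@@@@@@@%%%%%%%%%%%%%%%%%%%%@@@@%%%%%%%%%
############*****************************######%%%%%%@@@@@@@@@@@@@@%%%#*+==----:::::::---=++*##%%@@@@@@@@@@@@%%%%%%%%%%%%%%%@@@@%%%%%%%%
########****##############****************########%%%%@@@@@@@@@@@@@@@%%##**+==---:::::-----==+**#%%@@@@@@@@@@@@%%%%%%%%%%%%%%%%%%%%%%%%%
########****################*******#####******#####%%%%@@@@@@@@@@@@@@@@%%%#*++=--:::::::::---=++*#%%@@@@@@@@@@@@%%%%%%%%%%%%%%%%%%%@@@@@
```

Run:
```python
from h import *
import pickle
c,b=pickle.load(open("c9.pkl","rb"));p=b["img"].astype(int).sum(2)
for y in (228,231,234,236):print(y,p[y,428:446])
s=telemetry.read_state();print(s["ft_force"],s["time"])
# hook back edge: sample along shelf -x..+x through head at y=-.125..-.1 on z=.234
for y in(-.125,-.118,-.105,-.098):
    l=[]
    for x in np.arange(.505,.585,.003):
        u,v=proj(b,(x,y,.234));l.append(int(cv2.getRectSubPix(b["img"],(1,1),(float(u),float(v))).sum()))
    print(y,l)
```

```text
228 [569 572 573 575 576 552 408 117  38  70 112 238 343 446 528 534 508 461]
231 [468 436 424 406 408 423 392 336 354 378 405 425 436 442 438 446 451 450]
234 [444 442 441 442 440 439 436 439 434 437 432 424 423 429 421 418 402 399]
236 [414 423 422 427 439 401 359 370 384 314 254 274 306 423 522 542 538 539]
[ 0.31473541 -0.0296463   0.46005841] 22.45
-0.125 [363, 385, 401, 379, 415, 407, 441, 422, 401, 427, 435, 438, 447, 452, 450, 451, 409, 416, 524, 549, 520, 423, 430, 430, 431, 430, 428]
-0.118 [364, 385, 407, 422, 385, 342, 234, 281, 340, 468, 501, 464, 456, 448, 432, 454, 422, 394, 519, 551, 529, 428, 433, 432, 432, 432, 428]
-0.105 [365, 400, 408, 411, 428, 391, 407, 413, 407, 416, 386, 410, 391, 342, 390, 430, 396, 510, 554, 553, 491, 428, 434, 433, 431, 431, 428]
-0.098 [378, 409, 360, 304, 338, 317, 330, 352, 349, 380, 411, 416, 413, 423, 438, 419, 394, 541, 555, 553, 483, 433, 435, 433, 432, 434, 435]
```

Run:
```python
from h import *
import pickle
c,b=pickle.load(open("c9.pkl","rb"))
old=cv2.imread("pics/s5.png");new=cv2.resize(c["img"][70:130,190:290,::-1],None,fx=8,fy=8,interpolation=cv2.INTER_CUBIC)
J=np.c_[(proj(c,(.556,-.113,.246))-proj(c,(.546,-.113,.246)))/10,(proj(c,(.546,-.103,.246))-proj(c,(.546,-.113,.246)))/10]
def m(x0,y0,x1,y1,R=40):
    t=old[y0:y1,x0:x1];w=new[max(0,y0-R):y1+R,max(0,x0-R):x1+R]
    r_=cv2.matchTemplate(w,t,cv2.TM_CCOEFF_NORMED);_,v,_,l=cv2.minMaxLoc(r_)
    d=(np.array(l)-[x0-max(0,x0-R),y0-max(0,y0-R)])/8
    print("score %.2f"%v,"px",d,"mm x,y",np.linalg.solve(J,d))
m(450,345,512,405);m(454,349,508,398);m(105,75,180,125)
```

```text
score 0.64 px [3.125 0.   ] mm x,y [-4.42676153  4.57071983]
score 0.63 px [ 3.5   -0.125] mm x,y [-5.16489747  4.90619738]
score 0.99 px [0. 0.] mm x,y [-0.  0.]
```

By image comparison the pin now stands about 4 mm further along +y, so the gate's spring pushed the door off its buffer within the slot's play. I'll nudge the door back by the knob.

Emit:
{"name": "move_arm", "arguments": {
  "steps": [
    {"dx":0,"dy":0,"dz":0,"spin":0.04},
    {"dx":-2.4,"dy":-1.05,"dz":0,"spin":0},
    {"dx":-2.4,"dy":-1.05,"dz":0,"spin":0},
    {"dx":-2.4,"dy":-1.05,"dz":0,"spin":0},
    {"dx":-2.4,"dy":-1.05,"dz":0,"spin":0},
    {"dx":-2.4,"dy":-1.05,"dz":0,"spin":0},
    {"dx":-2.4,"dy":-1.05,"dz":0,"spin":0},
    {"dx":-2.2,"dy":-1.05,"dz":0,"spin":0},
    {"dx":0,"dy":0,"dz":0,"spin":0},
    {"dx":0,"dy":0,"dz":0,"spin":0}
  ]
}}

```text
time: 23.45
ee_pos: [0.4995, 0.0243, 0.5137]
eef_rot: [0.695, 0.719, 0.0, -0.0]
ft_force: [1.0, -0.5, 0.3]
width: 0.0005
grip_force: 0.0
```

Emit:
{"name": "move_arm", "arguments": {
  "steps": [
    {"dx":0.4,"dy":0,"dz":0,"spin":0},
    {"dx":0,"dy":0,"dz":3,"spin":0},
    {"dx":0,"dy":0,"dz":3,"spin":0},
    {"dx":0,"dy":0,"dz":3,"spin":0},
    {"dx":0,"dy":0,"dz":3,"spin":0},
    {"dx":0,"dy":0,"dz":2.5,"spin":0},
    {"dx":0,"dy":0,"dz":2.1,"spin":0},
    {"dx":0,"dy":0,"dz":0,"spin":0},
    {"dx":0,"dy":0,"dz":0,"spin":0}
  ]
}}

```text
time: 24.35
ee_pos: [0.4999, 0.0303, 0.348]
eef_rot: [0.694, 0.72, -0.0, 0.0]
ft_force: [-0.7, -0.7, -0.1]
width: 0.0007
grip_force: 0.0
```

Emit:
{"name": "move_arm", "arguments": {
  "steps": [
    {"dx":-0.5,"dy":0,"dz":0,"spin":0},
    {"dx":-0.5,"dy":0,"dz":0,"spin":0},
    {"dx":-0.4,"dy":0,"dz":0,"spin":0},
    {"dx":-0.2,"dy":0,"dz":0,"spin":0},
    {"dx":-0.2,"dy":0,"dz":0,"spin":0},
    {"dx":-0.2,"dy":0,"dz":0,"spin":0},
    {"dx":0,"dy":0,"dz":0,"spin":0}
  ]
}}

```text
time: 25.05
ee_pos: [0.5003, 0.0094, 0.3477]
eef_rot: [0.694, 0.72, 0.0, -0.0]
ft_force: [0.7, 0.8, 0.2]
width: 0.0006
grip_force: 0.0
```

Emit:
{"name": "move_arm", "arguments": {
  "steps": [
    {"dx":-0.2,"dy":0,"dz":0,"spin":0},
    {"dx":-0.2,"dy":0,"dz":0,"spin":0},
    {"dx":-0.2,"dy":0,"dz":0,"spin":0},
    {"dx":-0.1,"dy":0,"dz":0,"spin":0}
  ]
}}

```text
time: 25.45
ee_pos: [0.5006, 0.0024, 0.3477]
eef_rot: [0.694, 0.72, 0.0, -0.0]
ft_force: [-0.2, -0.3, 0.8]
width: 0.0002
grip_force: 0.0
```

Emit:
{"name": "move_arm", "arguments": {
  "steps": [
    {"dx":-0.1,"dy":0,"dz":0,"spin":0}
  ]
}}

```text
time: 25.55
ee_pos: [0.5006, 0.0016, 0.3477]
eef_rot: [0.694, 0.72, 0.0, -0.0]
ft_force: [-0.3, -0.4, 0.0]
width: 0.0006
grip_force: 0.0
```

Emit:
{"name": "move_arm", "arguments": {
  "steps": [
    {"dx":-0.07,"dy":0,"dz":0,"spin":0}
  ]
}}

```text
time: 25.65
ee_pos: [0.5006, 0.001, 0.3477]
eef_rot: [0.694, 0.72, -0.0, -0.0]
ft_force: [0.5, -1.3, -0.2]
width: 0.0008
grip_force: 0.0
```

Emit:
{"name": "move_arm", "arguments": {
  "steps": [
    {"dx":-0.07,"dy":0,"dz":0,"spin":0}
  ]
}}

```text
time: 25.75
ee_pos: [0.5007, 0.0003, 0.3477]
eef_rot: [0.694, 0.72, 0.0, -0.0]
ft_force: [0.5, 0.4, 0.7]
width: 0.0006
grip_force: 0.0
```

Emit:
{"name": "move_arm", "arguments": {
  "steps": [
    {"dx":-0.07,"dy":0,"dz":0,"spin":0}
  ]
}}

```text
time: 25.85
ee_pos: [0.5007, -0.0002, 0.3477]
eef_rot: [0.694, 0.72, 0.0, -0.0]
ft_force: [-0.2, 1.7, 0.1]
width: 0.0005
grip_force: 0.9
```

Emit:
{"name": "move_arm", "arguments": {
  "steps": [
    {"dx":-0.07,"dy":0,"dz":0,"spin":0}
  ]
}}

```text
time: 25.95
ee_pos: [0.5007, -0.0008, 0.3477]
eef_rot: [0.694, 0.72, 0.0, -0.0]
ft_force: [-0.3, 2.2, 1.0]
width: 0.0005
grip_force: 0.7
```

Emit:
{"name": "move_arm", "arguments": {
  "steps": [
    {"dx":-0.07,"dy":0,"dz":0,"spin":0}
  ]
}}

```text
time: 26.05
ee_pos: [0.5008, -0.0016, 0.3478]
eef_rot: [0.694, 0.72, 0.0, -0.0]
ft_force: [0.7, 1.1, -0.5]
width: 0.0011
grip_force: 0.6
```

Emit:
{"name": "move_arm", "arguments": {
  "steps": [
    {"dx":-0.07,"dy":0,"dz":0,"spin":0}
  ]
}}

```text
time: 26.15
ee_pos: [0.5008, -0.0024, 0.3477]
eef_rot: [0.694, 0.72, 0.0, -0.0]
ft_force: [-0.6, 1.3, -0.1]
width: 0.0008
grip_force: 0.6
```

Emit:
{"name": "move_arm", "arguments": {
  "steps": [
    {"dx":-0.07,"dy":0,"dz":0,"spin":0}
  ]
}}

```text
time: 26.25
ee_pos: [0.5008, -0.0032, 0.3477]
eef_rot: [0.694, 0.72, 0.0, -0.0]
ft_force: [0.1, 2.3, -0.0]
width: 0.0008
grip_force: 1.2
```

Emit:
{"name": "move_arm", "arguments": {
  "steps": [
    {"dx":-0.05,"dy":0,"dz":0,"spin":0}
  ]
}}

```text
time: 26.35
ee_pos: [0.5008, -0.0034, 0.3477]
eef_rot: [0.694, 0.72, 0.0, -0.0]
ft_force: [0.6, 3.9, 0.6]
width: 0.0008
grip_force: 1.9
```

Emit:
{"name": "move_arm", "arguments": {
  "steps": [
    {"dx":-0.05,"dy":0,"dz":0,"spin":0}
  ]
}}

```text
time: 26.45
ee_pos: [0.5009, -0.0036, 0.3477]
eef_rot: [0.694, 0.72, 0.0, -0.0]
ft_force: [-0.3, 5.0, 0.1]
width: 0.0006
grip_force: 2.9
```

Emit:
{"name": "move_arm", "arguments": {
  "steps": [
    {"dx":-0.05,"dy":0,"dz":0,"spin":0}
  ]
}}

```text
time: 26.55
ee_pos: [0.5008, -0.0038, 0.3477]
eef_rot: [0.694, 0.72, 0.001, -0.001]
ft_force: [-0.8, 7.5, 0.1]
width: 0.0004
grip_force: 3.6
```

Emit:
{"name": "move_arm", "arguments": {
  "steps": [
    {"dx":-0.05,"dy":0,"dz":0,"spin":0}
  ]
}}

```text
time: 26.65
ee_pos: [0.5009, -0.0039, 0.3477]
eef_rot: [0.694, 0.72, 0.001, -0.001]
ft_force: [-0.8, 7.2, 1.2]
width: 0.0004
grip_force: 4.3
```

Emit:
{"name": "move_arm", "arguments": {
  "steps": [
    {"dx":0.1,"dy":0,"dz":0,"spin":0},
    {"dx":0.4,"dy":0,"dz":0,"spin":0},
    {"dx":1.2,"dy":0,"dz":0,"spin":0},
    {"dx":1.5,"dy":0,"dz":0,"spin":0},
    {"dx":0,"dy":0,"dz":0,"spin":0},
    {"dx":0,"dy":0,"dz":-3,"spin":0},
    {"dx":0,"dy":0,"dz":-4,"spin":0},
    {"dx":0,"dy":0,"dz":-4,"spin":0},
    {"dx":0,"dy":0,"dz":-3,"spin":0},
    {"dx":0,"dy":0,"dz":0,"spin":0}
  ]
}}

```text
time: 27.65
ee_pos: [0.5003, 0.026, 0.4916]
eef_rot: [0.695, 0.719, 0.003, 0.001]
ft_force: [0.2, -0.1, -0.3]
width: 0.0006
grip_force: 0.0
```

Emit:
{"name": "move_arm", "arguments": {
  "steps": [
    {"dx":3,"dy":0,"dz":0,"spin":0},
    {"dx":3,"dy":0,"dz":0,"spin":0},
    {"dx":3,"dy":0,"dz":0,"spin":0},
    {"dx":3,"dy":0,"dz":0,"spin":0},
    {"dx":3,"dy":0,"dz":0,"spin":0},
    {"dx":3,"dy":0,"dz":0,"spin":0},
    {"dx":2,"dy":0,"dz":0,"spin":0},
    {"dx":0,"dy":0,"dz":0,"spin":0},
    {"dx":0,"dy":0,"dz":0,"spin":0}
  ]
}}

```text
time: 28.55
ee_pos: [0.4928, 0.226, 0.4873]
eef_rot: [0.694, 0.72, -0.001, 0.0]
ft_force: [0.4, -0.4, -0.5]
width: 0.0003
grip_force: 0.0
```

```bash
cat > m.py <<'E'
from h import *
import pickle
c9,b9=pickle.load(open("c9.pkl","rb"))
c=imaging.camera("scene");b=imaging.camera("top");pickle.dump((c,b),open("c10.pkl","wb"))
up=lambda im:cv2.resize(im[70:130,190:290,::-1],None,fx=8,fy=8,interpolation=cv2.INTER_CUBIC)
old=cv2.imread("pics/s5.png")
J=np.c_[(proj(c,(.556,-.113,.246))-proj(c,(.546,-.113,.246)))/10,(proj(c,(.546,-.103,.246))-proj(c,(.546,-.113,.246)))/10]
def m(old,new,x0,y0,x1,y1,R=40):
    t=old[y0:y1,x0:x1];w=new[max(0,y0-R):y1+R,max(0,x0-R):x1+R]
    r_=cv2.matchTemplate(w,t,cv2.TM_CCOEFF_NORMED);_,v,_,l=cv2.minMaxLoc(r_)
    d=(np.array(l)-[x0-max(0,x0-R),y0-max(0,y0-R)])/8
    print("score %.2f"%v,"px",d,"mm x,y",np.linalg.solve(J,d))
m(old,up(c["img"]),450,345,512,405);m(old,up(c["img"]),454,349,508,398)
print("vs first hooked view");m(up(c9["img"]),up(c["img"]),478,345,540,405)
p=b["img"].astype(int).sum(2)
for y in (227,228,236,237):print(y,p[y,428:446])
for n,k,z in(("cyl",(281,143),0),("hex",(226,151),0)):
    pass
E
python3 m.py
```

```text
score 0.65 px [ 2.5  -0.75] mm x,y [-4.78295659  2.37852288]
score 0.59 px [ 2.875 -0.75 ] mm x,y [-5.31416797  2.92700926]
vs first hooked view
score 0.94 px [-0.75  -0.625] mm x,y [ 0.02779997 -2.16201691]
227 [533 534 521 505 518 521 497 365 120  68 126 251 361 472 540 546 541 540]
228 [570 575 572 577 576 582 577 449 156  61 113 239 340 448 531 531 510 461]
236 [421 422 423 431 436 400 402 474 460 321 253 272 309 423 523 546 545 542]
237 [411 467 512 519 515 499 498 539 504 351 303 313 327 399 499 533 530 528]
```

```bash
python3 -c "
from h import *
print(job.close_job())"
```

```text
the job is handed in; nothing more can be done
None
```

I slid the door onto its buffer at about 8 N and pushed the hook home onto the pin at about 11 N at most. The gate looks to have snapped shut, judged from the force only. The hook's slot then held the door about 2 mm off the buffer, even after a second light push. The job is handed in with the arm clear, and I did not re-check the toy blocks.

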